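# Park the filter wheels and stopper the flasks

## Task

Close down the ellipsometer bench: roll every filter wheel on its rim, over the low sill, into the parking dock so that it stands upright in the pocket in line with the dock's rolling direction, turning as it goes so that its index dot, which starts on top, comes round to the lower half; never lift a wheel or let it lean far over or fall. Set every white stopper upright and fully home in a flask of its own (any flask will do). Leave the other things on the bench alone.

Things in the scene. Friction and masses are not known exactly. Their poses are not given: they have to be found in the camera images.
- wheel_a: aluminium filter wheel standing on its rim: 104 mm diameter, 24 mm thick, about 0.45 kg, an axle stub (18 mm diameter) standing out 20 mm from each face. Origin at its centre, 52 mm above the bench; y = along the level axle; x, z turn with it. Five green filters round the hub and, near the rim on body +z, a black index dot, on top at the start. May be absent (None).
- wheel_b: wheel like wheel_a. Each stands by itself and rolls freely (coasts a little). Each starts 130 to 160 mm in front of (dock -x from) the pocket, heading for it within 0.15 rad, neighbours 115 mm or more aside. Two fingers straddling the wheel and pushing both stubs from behind roll it and steer it.
- wheel_c: wheel like wheel_a
- dock: fixed black dock, 380 mm along y: sill (3 mm high, x -31 to -19 mm), pocket of bare bench, back stop (24 mm high, x +46 to +68 mm). Origin on the bench, mid pocket, where a parked wheel's centre stands overhead (2 mm play); x = rolling direction, sill to stop; z up. Crossing the sill takes about 2 N at the axle; the wheel then drops in and stays, anywhere along the dock.
- flask_a: fixed conical amber flask with a wide neck, 84 mm diameter at the foot, 100 mm high, screwed to the bench so that it does not move; neck 61 mm outside, 53 mm inside diameter, straight, 45 mm deep. Origin under its centre, z up
- flask_b: another flask, exactly like flask_a
- flask_c: another flask, exactly like flask_a
- mouth_a (a point): centre of the mouth of flask_a, level with its rim, 100 mm above the bench; z up
- mouth_b (a point): centre of the mouth of flask_b, level with its rim, 100 mm above the bench; z up
- mouth_c (a point): centre of the mouth of flask_c, level with its rim, 100 mm above the bench; z up
- stopper_a: white plastic stopper, 62 mm tall, 0.12 kg, heavy at the foot, standing on its small end: tapered plug 28 mm long (44 mm diameter at the bottom, 49 at its top), flange 61 mm diameter, 6 mm thick, then a round knob 30 mm diameter from 34 to 62 mm above the origin, to hold it by. Origin at the centre of the plug's bottom, z up. May be absent (None).
- stopper_b: stopper like stopper_a. All stoppers fit all flasks; fully home, the flange rests on the flask's rim and the origin is 28 mm below the mouth
- stopper_c: stopper like stopper_a
- vial_1: glass vial with a cap, 28 mm diameter, 38 mm high, origin under its centre; leave it
- vial_2: another such vial; leave it
- lens_box: black lens box 60 x 80 x 30 mm; leave it
- tape: roll of tape lying flat, 84 mm diameter, 19 mm high; leave it
- driver: screwdriver lying on the bench behind the flasks; leave it
- solvent: white solvent bottle, 66 mm diameter, 150 mm high, origin under its centre; leave it
- pot: grey pot with a cap, 52 mm diameter, 60 mm high; leave it
- wafer_tray: blue open wafer tray 100 x 160 x 30 mm; leave it
Not all that is in view belongs to the job. Leave any yellow look-alike of the wheel_b alone.

How it is judged (in metres and radians):
At the end, for the whole second after the job is handed in: Every wheel upright within 8 deg in the pocket: centre within 9 mm of its middle line and 180 mm of its middle, axle within 17 deg of the dock, dot over 92 deg from the top. Every stopper within 6 mm of a flask axis, upright within 5 deg, plug at least 24.5 mm deep. All at rest (x of wheel_a in the frame of dock between -0.009 and 0.009 m and y of wheel_a in the frame of dock between -0.18 and 0.18 m and height (world z) of each of wheel_a, wheel_b, wheel_c below 0.057 m and angle between wheel_a's own y axis and vertical between 1.42 and 1.72 rad and angle between the y axis of each of wheel_a, wheel_b, wheel_c and the y axis of dock, either way round below 0.3 rad and angle between each of wheel_a, wheel_b, wheel_c's own z axis and vertical above 1.6 rad and linear speed of each of wheel_a, wheel_b, wheel_c, stopper_a, stopper_b, stopper_c below 0.01 m/s and x of wheel_b in the frame of dock between -0.009 and 0.009 m and y of wheel_b in the frame of dock between -0.18 and 0.18 m and angle between wheel_b's own y axis and vertical between 1.42 and 1.72 rad and x of wheel_c in the frame of dock between -0.009 and 0.009 m and y of wheel_c in the frame of dock between -0.18 and 0.18 m and angle between wheel_c's own y axis and vertical between 1.42 and 1.72 rad and ((horizontal distance between stopper_a and mouth_a below 0.006 m and z of stopper_a in the frame of mouth_a below -0.0245 m) or (horizontal distance between stopper_a and mouth_b below 0.006 m and z of stopper_a in the frame of mouth_b below -0.0245 m) or (horizontal distance between stopper_a and mouth_c below 0.006 m and z of stopper_a in the frame of mouth_c below -0.0245 m)) and angle between each of stopper_a, stopper_b, stopper_c's own z axis and vertical below 0.1 rad and ((horizontal distance between stopper_b and mouth_a below 0.006 m and z of stopper_b in the frame of mouth_a below -0.0245 m) or (horizontal distance between stopper_b and mouth_b below 0.006 m and z of stopper_b in the frame of mouth_b below -0.0245 m) or (horizontal distance between stopper_b and mouth_c below 0.006 m and z of stopper_b in the frame of mouth_c below -0.0245 m)) and ((horizontal distance between stopper_c and mouth_a below 0.006 m and z of stopper_c in the frame of mouth_a below -0.0245 m) or (horizontal distance between stopper_c and mouth_b below 0.006 m and z of stopper_c in the frame of mouth_b below -0.0245 m) or (horizontal distance between stopper_c and mouth_c below 0.006 m and z of stopper_c in the frame of mouth_c below -0.0245 m))); the robot touches nothing.
It fails at once if a filter wheel is lifted off the bench (its centre more than 75 mm up) (height (world z) of any of wheel_a, wheel_b, wheel_c above 0.075 m).
It fails at once if a filter wheel leans over by more than about 30 degrees or falls flat (angle between any of wheel_a, wheel_b, wheel_c's own y axis and vertical below 1.05 rad or angle between any of wheel_a, wheel_b, wheel_c's own y axis and vertical above 2.09 rad).
It fails at once if another object on the bench is moved by more than 40 mm (distance of any of vial_1, vial_2, lens_box, tape, driver, solvent, pot, wafer_tray from where it was at the start of the episode above 0.04 m).
Of wheel_a, wheel_b, wheel_c only 2 to 3 are there at a start; the rules pass over those that are not, and their reading is None.
Of stopper_a, stopper_b, stopper_c only 2 to 3 are there at a start; the rules pass over those that are not, and their reading is None.
At some moment in a run one of stopper_a, stopper_b, stopper_c may be knocked a few centimetres aside while the robot is not near it.
It also fails if it takes over 200 s, if anything falls off the work surface, if the arm or the gripper's body presses on something with over 40 N, if the wrist force passes 120 N, or if a joint passes its speed limit or range.

## Robot

A 7-joint arm with a two-finger parallel gripper is mounted at the origin on the work surface. World frame = base frame: x ahead of the robot, y to its left, z up, the work surface at z = 0. Lengths are in mm, angles in rad, forces in N, time in s.
With the tool pointing down it reaches from about 400 to 875 mm from the base axis. Payload 19.3 kg.
Tool frame: the origin (TCP) lies at the very end of the fingers, on their centre line; the grasp point (between the pads) lies 19 mm behind it (grip_point_offset is the z of the grasp point in the tool frame, in mm); z points along the fingers, x is the direction in which the jaws open and shut, and the axes are right-handed (so a half turn about z gives the same grasp; the last joint's range is limited). The gripper opens to 85 mm and grips with 20 to 120 N. Pads are 22 mm wide; open, the fingers measure 114 mm over their backs; the gripper's body (76 mm by 85 mm) begins 54 mm behind the grasp point. The pads swing forward as they close: fully open they stand 13 mm farther back than shut.
Start: joints at [1.114, 0.521, -0.036, 1.599, 0.021, 1.021, -0.113], TCP at [235.739, -578.828, 231.291] pointing down, gripper open.
Joint ranges: [-2.91, 2.91], [-0.3, 2.13], [-1.5, 1.42], [0.17, 2.43], [-1.26, 4.41], [0.16, 1.93], [-2.52, 2.52]. Speed limits (rad/s): [1.89, 1.89, 2.39, 2.39, 3.01, 3.01, 3.01].

## Interface

Orientations are given as a 3x3 rotation matrix whose columns are the frame's x, y, z axes.
In Python, from workcell import movep, movel, goto_joints, open_gripper, clamp, wait, inverse_kinematics, read_state, camera, PlanningError, finish_job, grip_point_offset gives the robot as it stands. Calls block until the motion is done:
- movep(position, orientation): joint-space move of the TCP to a pose.
- movel(position, frame=None, max_speed=150, guard=None): straight line of the TCP; frame=None keeps the orientation; max_speed is the mean speed in mm/s. With guard (N) it stops when the force on the tool has changed by that much, and returns True; else False.
- goto_joints(angles): joint-space move.
- open_gripper() and clamp(): open the fingers fully, or close them until they stop; the grip force is fixed at half the most.
- wait(seconds).
- inverse_kinematics(position, orientation): joint angles nearest the present ones, or None.
- read_state(): the state.
- camera(name): name is "side" or "top" or "wrist"; returns a dict with "image" (384x512x3 uint8, blue, green, red), "range_z" (384x512 float32, mm along the optical axis (not along the pixel's ray), 0 where there is no reading), "fx", "fy", "cx", "cy" (pixels), "cam_to_world" (4x4, takes a point from camera to world coordinates). Camera axes: x right, y up, looking along -z (the intrinsics and any distortion apply to the point x, -y, -z); pixel columns grow to the right and rows downward; lengths in mm; the calibration is good to about 2 mm. A picture is of the moment at which its call begins.
A pose or a line that the arm cannot do raises PlanningError and nothing moves.
- finish_job(): hands the job in, once; it reports no verdict.
The state is a dict: "time": time; "qpos": joint angles; "qvel": joint speeds; "joint_efforts": joint torques, N m; "eef_pos": TCP position; "tool_rot": TCP orientation; "ft_force": force on the tool from outside, world axes, zero at the start; "torque": the same for the moment, N m; "finger_gap": finger opening in mm.
Only numpy, scipy, OpenCV 4.12 (cv2) and the standard library are available. Lean on these libraries where they do the work, as an engineer would, in place of code of your own. Each camera call takes 0.05 s, during which the arm holds its last target. There are 200 camera calls.

## Working session

There is one attempt and no reset: what is moved stays moved. The work goes in short steps, each a Python script; the robot and the scene stay as the last script left them, time stands still between calls to the robot, and variables do not carry over. Pictures are saved under pics/ and viewed, about 12 in all and at most 16, crops included, and the job is handed in when it is done.

```bash
ls; mkdir -p pics
cat > h.py <<'E'
import numpy as np, cv2
from workcell import *
def snap(n): 
    c=camera(n); return c
def pts(c):
    z=c["range_z"].astype(float); v,u=np.mgrid[0:z.shape[0],0:z.shape[1]]
    X=np.stack([(u-c["cx"])/c["fx"]*z,-(v-c["cy"])/c["fy"]*z,-z,np.ones_like(z)],-1)
    P=X@np.array(c["cam_to_world"]).T
    P=P[...,:3]; P[z<=0]=np.nan
    return P
E
python3 - <<'E'
from h import *
for n in("top","side"):
    c=camera(n); cv2.imwrite(f"pics/{n}0.png",cv2.resize(c["image"],None,fx=1.5,fy=1.5,interpolation=cv2.INTER_CUBIC))
    np.savez(n+"0.npz",im=c["image"],P=pts(c)); print({k:(np.round(v,3) if k=="cam_to_world" else v) for k,v in c.items() if k not in("image","range_z")})
s=read_state();print(s["time"],np.round(s["tool_rot"],2),s["finger_gap"],s["ft_force"],grip_point_offset)
E
```

```text
pics
{'fx': 425.1251930350701, 'fy': 425.1251930350701, 'cx': 260.5350233359932, 'cy': 187.71469029804715, 'cam_to_world': array([[-8.000000e-03,  9.870000e-01, -1.600000e-01,  3.467430e+02],
       [-1.000000e+00, -1.000000e-02, -1.400000e-02, -6.943400e+01],
       [-1.600000e-02,  1.600000e-01,  9.870000e-01,  1.404239e+03],
       [ 0.000000e+00,  0.000000e+00,  0.000000e+00,  1.000000e+00]])}
{'fx': 381.9424123725388, 'fy': 381.9424123725388, 'cx': 257.8500658274009, 'cy': 187.49407242872525, 'cam_to_world': array([[-7.47000e-01,  3.31000e-01, -5.76000e-01, -5.35370e+01],
       [-6.64000e-01, -3.95000e-01,  6.34000e-01,  6.46589e+02],
       [-1.80000e-02,  8.57000e-01,  5.15000e-01,  6.48995e+02],
       [ 0.00000e+00,  0.00000e+00,  0.00000e+00,  1.00000e+00]])}
0.1 [[ 0.38 -0.93 -0.  ]
 [-0.93 -0.38  0.  ]
 [-0.    0.   -1.  ]] 85.56787409788635 [ 0.71209943 -0.75624299  0.61316436] -18.700000000000003
```

View pics/top0.png

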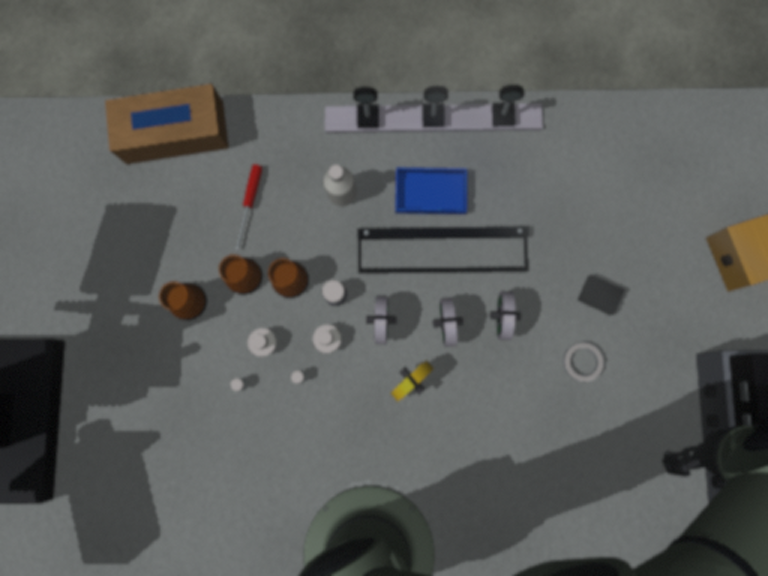

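View pics/side0.png

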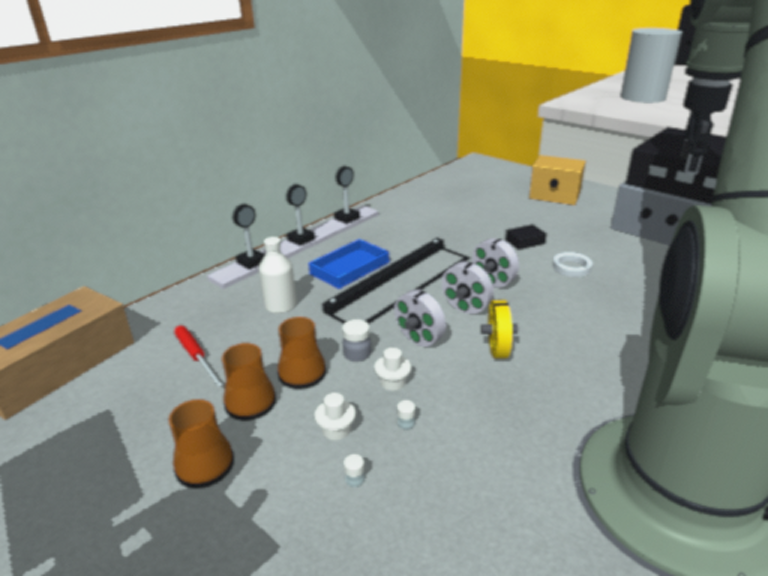

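List of candidates (top view, px at 1.5x):
- **Wheels:** (381,320), (450,322) and (507,316) are grey with green filters. The yellow wheel at (411,381) is the decoy.
- **Stoppers:** (262,341) and (327,337) are white with a flange. The pot (333,292) and vials (237,384) and (297,376) are look-alikes.
- **Flasks:** (183,300), (241,274), (288,278).

So there are three wheels and two stoppers.

```bash
cat >> h.py <<'E'
def mid(p):  # minAreaRect centre/size/angle
    return cv2.minAreaRect(p.astype(np.float32))
def circ(p):
    A=np.c_[p,np.ones(len(p))]; s=np.linalg.lstsq(A,(p**2).sum(1),rcond=None)[0]; c=s[:2]/2
    return c,np.sqrt(s[2]+c@c)
def near(P,c,r,z0,z1):
    q=P.reshape(-1,3); d=np.hypot(q[:,0]-c[0],q[:,1]-c[1])
    return q[(d<r)&(q[:,2]>z0)&(q[:,2]<z1)]
def wheel(P,c):
    q=near(P,c,75,80,115); w=q[:,:2]; r=mid(w); m=w.mean(0)
    v=np.linalg.svd(w-m,full_matrices=False)[2][0]; v*=np.sign(v[0])
    return r[0],r[1],np.arctan2(v[1],v[0]),len(q)
E
python3 - <<'E'
from h import *
d=np.load("top0.npz");P=d["P"];im=d["im"]
at=lambda u,v:P[int(v/1.5),int(u/1.5)]
print("bench",at(300,450),at(600,420))
for u,v in((381,320),(450,322),(507,316),(411,381)):
    a=at(u,v); print("wheel",np.round(a),wheel(P,a[:2]))
for u,v in((262,341),(327,337)):
    a=at(u,v); q=near(P,a[:2],45,50,75); print("knob",np.round(a),q.mean(0),mid(q[:,:2]),len(q)); f=near(P,a[:2],45,20,45);print("  flange",circ(f[:,:2]),len(f))
for u,v in((183,300),(241,274),(288,278)):
    a=at(u,v); q=near(P,a[:2],60,90,112); print("flask",np.round(a),q.mean(0),mid(q[:,:2]),circ(q[:,:2]),len(q))
for n,u,v in(("pot",333,292),("v",237,384),("v",297,376)): print(n,np.round(at(u,v)))
q=P.reshape(-1,3); g=im.reshape(-1,3).max(1)
s=q[(q[:,2]>15)&(q[:,2]<35)&(g<60)&(abs(q[:,1]+150)<260)&(q[:,0]>450)&(q[:,0]<720)]
print("stop",mid(s[:,:2]),np.polyfit(s[:,1],s[:,0],1),len(s))
# sill dark line: px rows approx 262-275/1.5
m=np.zeros(g.shape,bool).reshape(im.shape[:2]); m[172:186,242:350]=1
k=m.ravel()&(g<60); 
print("sill",np.polyfit(q[k][:,1],q[k][:,0],1),q[k].mean(0),k.sum())
E
```

```text
bench [210.35488915 149.28149562  -5.99270487] [ 268.8834569  -497.58373825   -6.78997048]
wheel [479. -30. 109.] ((486.6027526855469, -26.969039916992188), (25.062116622924805, 91.5180892944336), np.float64(-0.04462345211494221), 226)
wheel [ 475. -171.  103.] ((478.29754638671875, -169.088134765625), (88.26412963867188, 25.042104721069336), np.float64(0.10477671405820363), 236)
wheel [ 487. -289.   98.] ((491.67138671875, -290.85699462890625), (24.93690299987793, 88.25820922851562), np.float64(-0.05811482344909813), 240)
wheel [355. -90. 105.] ((356.74993896484375, -91.48088073730469), (25.02111053466797, 90.95130920410156), np.float64(-0.8335812497772698), 234)
knob [442. 225.  60.] [441.51163033 229.13488437  61.91701264] ((441.861083984375, 229.29481506347656), (28.63410186767578, 25.429105758666992), 89.69720458984375) 76
  flange (array([442.3432156 , 230.99973231]), np.float64(24.101017928495605)) 196
knob [450.  85.  60.] [447.85483274  89.77764167  61.90286413] ((448.02166748046875, 89.57982635498047), (28.382375717163086, 26.741344451904297), 45.18752670288086) 75
  flange
[... 1233 characters left out ...]
 illegal value
 ** On entry to DLASCL parameter number  5 had an illegal value
 ** On entry to DLASCL parameter number  4 had an illegal valueTraceback (most recent call last):
  File "<stdin>", line 18, in <module>
    c, resids, rank, s = lstsq(lhs, rhs, rcond)
                         ~~~~~^^^^^^^^^^^^^^^^^
    x, resids, rank, s = _umath_linalg.lstsq(a, b, rcond,
                         ~~~~~~~~~~~~~~~~~~~^^^^^^^^^^^^^
                                             signature=signature)
                                             ^^^^^^^^^^^^^^^^^^^^
    raise LinAlgError("SVD did not converge in Linear Least Squares")
numpy.linalg.LinAlgError: SVD did not converge in Linear Least Squares
```

```bash
cat >> h.py <<'E'
def ray(c,u,v,z):
    M=np.array(c["cam_to_world"]); d=M[:3,:3]@np.array([(u-c["cx"])/c["fx"],-(v-c["cy"])/c["fy"],-1]); o=M[:3,3]
    return o+d*(z-o[2])/d[2]
def toolrot(psi,al=0,flip=False):
    z=np.array([np.sin(al)*np.cos(psi),np.sin(al)*np.sin(psi),-np.cos(al)]); x=np.array([-np.sin(psi),np.cos(psi),0])*(-1 if flip else 1)
    return np.c_[x,np.cross(z,x),z]
def pushpose(cx,cy,psi,al,gap=0,d=5):
    n=np.array([np.cos(al)*np.cos(psi),np.cos(al)*np.sin(psi),np.sin(al)])
    return np.array([cx,cy,52])-(63+gap)*n+d*toolrot(psi,al)[:,2]
E
python3 - <<'E'
from h import *
c=camera("top"); g=c["image"].max(2)
for nm,r0,r1,z in(("sill",174,186,3),("stop",150,163,24)):
    m=np.zeros(g.shape,bool); m[r0:r1,246:346]=1; m&=g<65
    top=[];bot=[]
    for u in range(246,346,3):
        v=np.where(m[:,u])[0]
        if len(v): top.append(ray(c,u,v[0]-.5,z)); bot.append(ray(c,u,v[-1]+.5,z))
    t=np.array(top);b=np.array(bot)
    print(nm,np.polyfit(t[:,1],t[:,0],1),np.polyfit(b[:,1],b[:,0],1),len(t), t[:,1].min(),t[:,1].max())
for u in(358,528): print(ray(c,u/1.5,271/1.5,3))
W={'a':(486,-27,-.045),'b':(478.5,-169,.105),'c':(491.5,-291,-.058)}
for k,(x,y,p) in W.items():
  for al in(0,.17):
    for f in(0,1):
      print(k,al,f,[None if (q:=inverse_kinematics(pushpose(x+dx*np.cos(p),y+dx*np.sin(p),p,al),toolrot(p,al,f))) is None else np.round(q,2) for dx in(-25,145)])
for y in((442,230),(448.3,90.3),(535,401.5),(582,175.7)): print([None if (q:=inverse_kinematics([*y,110],toolrot(t))) is None else np.round(q,1) for t in(0,.8,-.8,1.57)])
E
```

```text
sill [-1.98663925e-03  6.05008232e+02] [-3.69084662e-03  5.94827563e+02] 34 -331.9102399468055 -0.8364695755774392
stop [1.75982654e-02 6.94441560e+02] [-7.60902872e-04  6.67991026e+02] 34 -330.9275329152099 -2.096807234136975
[598.93139846  23.77344808   3.        ]
[ 594.83597235 -354.77118145    3.        ]
a 0 0 [array([ 0.31,  0.57, -0.51,  2.29,  0.67,  0.43,  0.77]), array([ 0.44,  0.8 , -0.72,  1.85,  0.73,  0.78,  0.85])]
a 0 1 [array([-0.02,  0.53, -0.1 ,  2.3 ,  0.16,  0.31, -1.86]), array([-0.01,  0.69, -0.06,  1.88,  0.07,  0.58, -1.73])]
a 0.17 0 [array([ 0.41,  0.6 , -0.66,  2.41,  1.45,  0.38, -0.  ]), array([ 0.44,  0.76, -0.68,  2.  ,  1.  ,  0.56,  0.58])]
a 0.17 1 [None, array([-0.08,  0.67,  0.03,  2.02, -0.01,  0.28, -1.67])]
b 0 0 [array([ 0.71,  0.6 , -0.54,  2.21,  0.67,  0.49,  1.32]), array([ 0.63,  0.79, -0.66,  1.82,  0.67,  0.77,  1.29])]
b 0 1 [array([ 0.34,  0.56, -0.07,  2.23,  0.1 ,  0.36, -1.27]), array([ 0.23,  0.71, -0.07,  1.84,  0.09,  0.6 , -1.36])]
b 0.17 0 [array([ 0.87,  0.63, -0.67,  2.32,  1.16,  0.33,  0.89]), array([ 0.66,  0.76, -0.63, 
[... 773 characters left out ...]
7, -1. ,  2. ,  0.7,  0.9, -0.5]), array([ 0.3,  0.9, -1.3,  2. ,  1. ,  1.1,  1.7])]
[array([ 0.3,  0.6, -0.8,  2.1,  0.6,  0.7,  0.6]), array([ 0.6,  0.8, -1.3,  2.1,  1. ,  1. ,  1.1]), array([ 0.2,  0.5, -0.7,  2.1,  0.6,  0.7, -0.1]), array([-1. ,  0.7,  1. ,  2.2, -1. ,  0.8, -2.5])]
[array([-0.1,  1. , -1.1,  1.5,  0.9,  1.2,  0.2]), array([-0.1,  1. , -1.1,  1.5,  0.9,  1.2,  1. ]), array([-0.1,  1. , -1.1,  1.5,  0.9,  1.2, -0.6]), array([-0.1,  1.1, -1.3,  1.5,  1.1,  1.3,  1.7])]
[array([ 0.2,  0.8, -0.8,  1.7,  0.7,  1. ,  0.6]), array([ 0.4,  1. , -1.3,  1.7,  1. ,  1.3,  1.2]), array([ 0.1,  0.7, -0.7,  1.7,  0.6,  0.9, -0.1]), array([-1.1,  1.2,  1.4,  1.8, -1.2,  1.3, -2.5])]
```

```bash
cat >> h.py <<'E'
DX=624
def push(cx,cy,p,al=.17,end=-1,speed=60,f=False):
    R=toolrot(p,al,f); u=np.array([np.cos(p),np.sin(p),0])
    a=pushpose(cx,cy,p,al,25); b=pushpose(DX+end,cy+(DX+end-cx)*np.tan(p),p,al)
    movep(a+[0,0,130],R); movel(a); s0=read_state()
    hit=movel(b,max_speed=speed,guard=25); s=read_state()
    print("push",hit,"short",np.round(b-s["eef_pos"],1),"F",np.round(s["ft_force"]-s0["ft_force"],1),"t",s["time"])
def away(u=25):
    e=np.array(read_state()["eef_pos"]); movel(e-[u,0,0]); movel(e+[-u,0,130])
def look(n,name,box=None,s=1.5):
    c=camera(n); im=c["image"]
    if box: im=im[box[1]:box[3],box[0]:box[2]]
    cv2.imwrite(f"pics/{name}.png",cv2.resize(im,None,fx=s,fy=s,interpolation=cv2.INTER_CUBIC)); return c
E
python3 - <<'E'
from h import *
clamp(); print(read_state()["finger_gap"],inverse_kinematics(pushpose(491.5,-291,-.058,.17,25),toolrot(-.058,.17)))
push(491.5,-291,-.058,end=-70)
look("side","c1",(200,80,400,300),3)
P=pts(look("top","c1t")); print(wheel(P,(554,-295)))
E
```

```text
-0.1556914853497596 [ 0.87763124  0.64379376 -0.42842576  2.16903704  0.6741754   0.27856413
  1.41758277]
push False short [0.3 0.  0. ] F [0.2 0.1 0.1] t 5.1583
((554.7102661132812, -290.4665832519531), (40.138587951660156, 133.9809112548828), np.float64(-0.11495260843408296), 237)
```

View pics/c1.png

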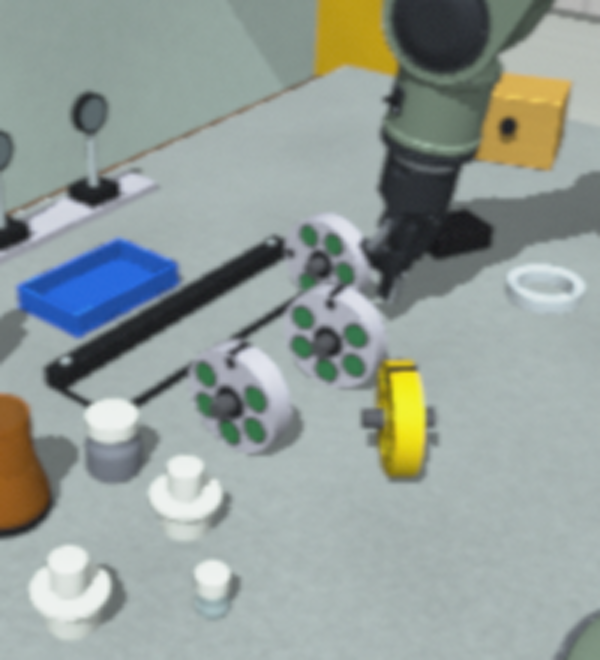

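The third wheel has rolled upright to the sill (330,255). I'll push on over it.

Run:
```python
from h import *
p=-.058; b=pushpose(DX-1,-291+(DX-1-491.5)*np.tan(p),p,.17)
print(movel(b,max_speed=60,guard=25)); s=read_state(); print(b-s["eef_pos"],s["ft_force"],s["time"])
away(); look("side","c2",(200,80,400,300),3); P=pts(look("top","c2t"))
print(wheel(P,(624,-298)),wheel(P,(478.5,-169)))
```

```text
False
[0.3089986  0.06989412 0.00904952] [ 0.57366016  0.04751211 -0.30584118] 6.5583
((625.9533081054688, -296.9512634277344), (24.296743392944336, 90.77845001220703), np.float64(-0.05604237876043149), 205) ((478.6639099121094, -169.00682067871094), (89.55400848388672, 25.22539520263672), np.float64(0.08249275825762467), 233)
```

View pics/c2.png

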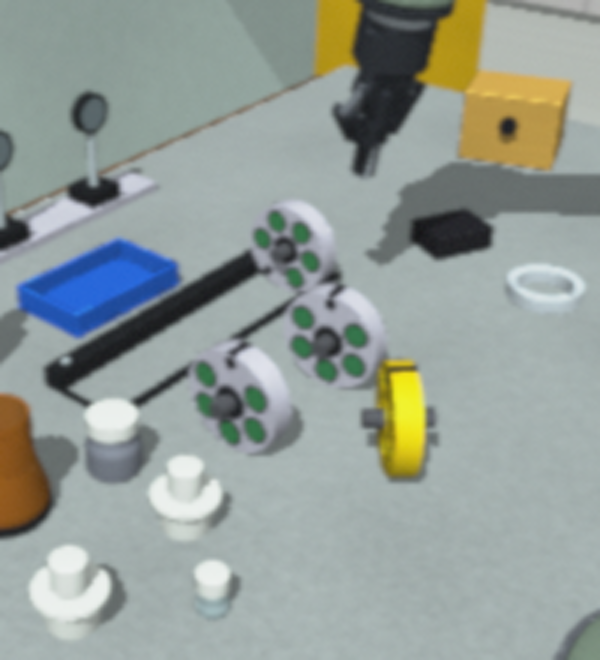

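```bash
sed -i 's/pushpose(cx,cy,p,al,25)/pushpose(cx,cy,p,al,13)/' h.py
python3 - <<'E'
from h import *
push(478.6,-169,.095,al=.1); away(20)
P=pts(look("top","b2t")); print(wheel(P,(624,-155)),wheel(P,(486,-27)),wheel(P,(357,-91)))
push(486.3,-27,-.045,al=.08); away(20)
P=pts(look("top","a2t")); look("side","a2",(200,80,400,300),3)
for y in(-33,-155,-297): print(wheel(P,(624,y)))
E
```

```text
push False short [ 0.1  0.1 -0. ] F [-0.1 -0.5  0.4] t 12.5333
((659.9647827148438, -156.09542846679688), (25.577112197875977, 24.82651138305664), np.float64(-0.7896362327412471), 48) ((484.9820556640625, -26.94137954711914), (25.070953369140625, 87.79750061035156), np.float64(-0.02677813517539389), 224) ((357.03717041015625, -92.26773834228516), (25.99664878845215, 87.76847839355469), np.float64(-0.8389261735618457), 229)
push False short [ 0.1  0.  -0. ] F [ 1.1  1.2 -0.8] t 18.3333h.py:20: RuntimeWarning: Mean of empty slice.
  q=near(P,c,75,80,115); w=q[:,:2]; r=mid(w); m=w.mean(0)
  ret = um.true_divide(
Traceback (most recent call last):
  File "h.py", line 21, in wheel
    v=np.linalg.svd(w-m,full_matrices=False)[2][0]; v*=np.sign(v[0])
      ~~~~~~~~~~~~~~~~~~~~~~~~~~~~~~~~~~~~~~~~~^^^
IndexError: index 0 is out of bounds for axis 0 with size 0
```

View pics/a2.png

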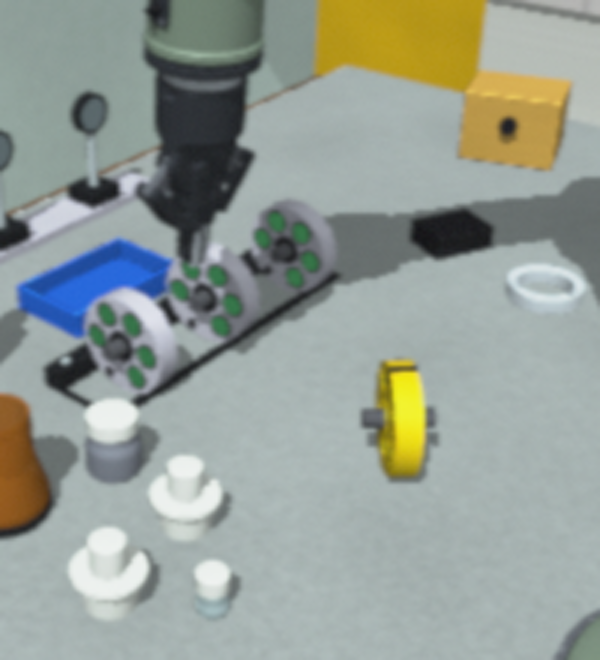

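All three wheels stand in the pocket with their dots low, e.g. (110,372) and (190,323). The left stopper has been knocked and is now at (110,570). I'll move over the stoppers and measure again.

Run:
```python
from h import *
e=np.array(read_state()["eef_pos"]); movel([e[0],e[1],260]); open_gripper()
movep([440,170,300],toolrot(0)); 
c=look("wrist","w1"); np.savez("w1.npz",im=c["image"],P=pts(c)); P=pts(c)
hs=np.nan_to_num(P[...,2]); 
def blobs(P,z0,z1,mn):
    m=((P[...,2]>z0)&(P[...,2]<z1)).astype(np.uint8)
    n,l,st,ce=cv2.connectedComponentsWithStats(m)
    for i in range(1,n):
        if st[i,4]>mn: q=P[l==i]; print(np.round(q.mean(0),1),[np.round(t,1) for t in mid(q[:,:2])[:2]],np.round(circ(q[:,:2])[0],1),round(circ(q[:,:2])[1],1),st[i,4],np.round(ce[i]))
blobs(P,55,68,100); print(); blobs(P,93,106,100)
for y in(-33,-155,-297):
    try: print(wheel(pts(camera("top")),(624,y)))
    except Exception as ex: print(y,ex)
```

```text
[356.3 -76.   61.2] [array([363.1, -80.1]), array([ 32.7, 104.9])] [ 334.2 -104. ] 46.4 867 [36. 83.]
[429.9 194.4  61.2] [array([430.4, 194.7]), array([29. , 29.2])] [430.1 194.5] 10.5 493 [279. 149.]
[443.9  89.3  61.3] [array([444.3,  89.1]), array([28.6, 28.2])] [444.1  89.2] 10.5 484 [191. 160.]
[516.5 382.3  61.6] [array([519.1, 388.1]), array([25.1, 59.4])] [532.  401.2] 30.1 302 [427. 217.]
[543.   73.8  59.4] [array([544.1,  73.4]), array([45.4, 45.6])] [543.4  73.7] 16.6 932 [185. 235.]
[545.6 419.2  61.8] [array([543.8, 416.7]), array([15.6, 47.3])] [532.4 401.6] 25.9 277 [452. 237.]
[553.9 174.3  61.6] [array([559.8, 173.5]), array([23. , 58.5])] [579.  174.9] 30.2 201 [262. 243.]
[565.8 268.1  61.6] [array([571.1, 271.5]), array([25.4, 59.7])] [587.9 278.7] 30.3 230 [333. 251.]
[ 615.5 -147.7   61.1] [array([ 619.6, -144.9]), array([105.7,  33.1])] [ 622.3 -182.8] 46.8 791 [ 26. 283.]
[585.8 -27.3  61.8] [array([590.5, -25.5]), array([49.9, 22. ])] [594.1 -38. ] 20.8 274 [111. 265.]
[600.1 176.7  61.3] [array([597.1, 175.5]), array([18. , 49.4])] [579.9 174.7] 25.3 227 [
[... 481 characters left out ...]
 174.8] 28.2 638 [263. 275.]
[584.9 264.1  97.8] [array([587.4, 266.4]), array([60.1, 36.2])] [586.7 278. ] 28.2 370 [335. 279.]
[ 626.7 -151.1   98.5] [array([ 624.7, -150. ]), array([21.5, 65.6])] [ 624.7 -167.5] 23.9 453 [  6. 308.]
[610.  -34.1  99.8] [array([613.4, -34.1]), array([41.7, 25.3])] [611.4 -35.4] 12.6 584 [ 95. 298.]
((627.0202026367188, -33.69804000854492), (25.046180725097656, 87.78500366210938), np.float64(-0.021517233572041577), 221)
((627.0523681640625, -158.1270294189453), (90.84391021728516, 25.867170333862305), np.float64(0.06573518603076882), 226)
((627.4887084960938, -297.8794860839844), (25.39446258544922, 87.6876449584961), np.float64(0.0020393336228548176), 224)
```

View pics/w1.png

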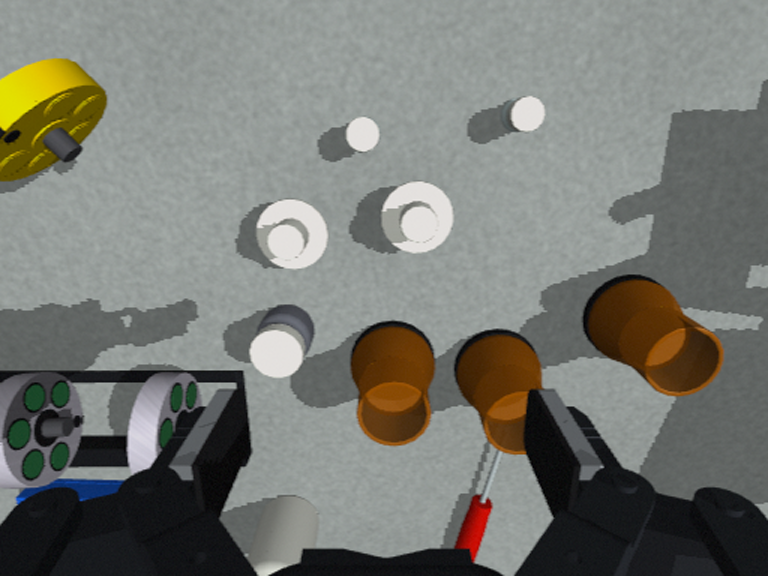

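```bash
cat >> h.py <<'E'
R0=toolrot(0)
def pick(x,y):
    movep([x,y,150],R0); movel([x,y,39],max_speed=100,guard=15); clamp()
    s=read_state(); print("gap",s["finger_gap"],s["eef_pos"],s["time"])
    movel([x,y,240])
E
python3 - <<'E'
from h import *
pick(444.1,89.2); movel([520,175,240])
c=look("wrist","w2"); P=pts(c)
q=near(P,(578,175),45,93,106); print(circ(q[:,:2]),mid(q[:,:2])[:2],len(q)); print(read_state()["finger_gap"])
E
```

```text
gap 28.47446504726444 [444.27870538  89.10064741  39.29942718] 24.8917
(array([0., 0.]), np.float64(0.0)) ((0.0, 0.0), (0.0, 0.0)) 0
28.004362222043824
```

View pics/w2.png

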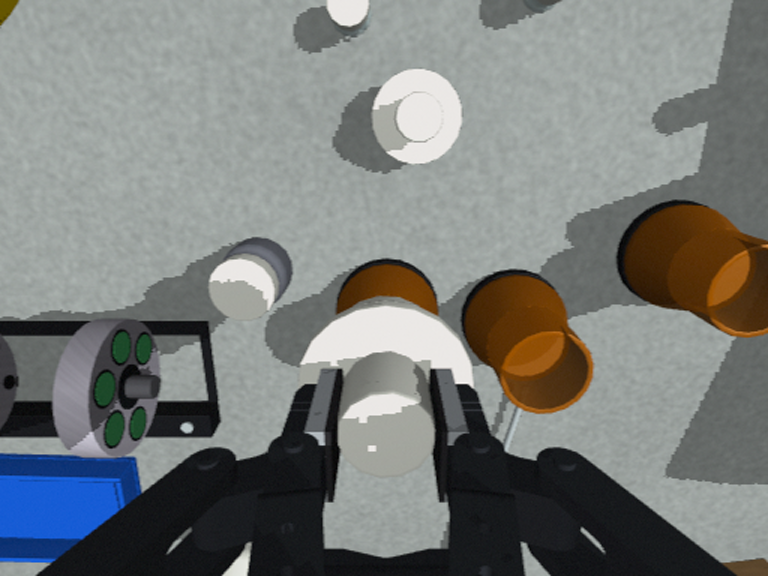

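Stopper held upright between the pads. Now I'll insert it.

```bash
cat >> h.py <<'E'
def place(x,y):
    movel([x,y,200]); movel([x,y,150]); s0=np.array(read_state()["ft_force"])
    h=movel([x,y,110],max_speed=30,guard=8); s=read_state(); print("place",h,s["eef_pos"],np.array(s["ft_force"])-s0,s["finger_gap"],s["time"]); return s["eef_pos"][2]
E
python3 - <<'E'
from h import *
z=place(578,174.9)
E
```

```text
place True [577.96126335 174.84568042 111.37048649] [-3.19556758 -0.95593294  8.23979086] 27.977656210196812 29.65
```

Run:
```python
from h import *
open_gripper(); movel([578,174.9,240]); movep([490,150,300],R0)
P=pts(look("wrist","w3"))
for n,c,z0,z1 in(("placed",(578,175),126,142),("flange",(578,175),96,112),("s1",(430,194.5),55,68)):
    q=near(P,c,45,z0,z1); print(n,q.mean(0),mid(q[:,:2])[:2],len(q))
```

```text
placed [576.61584848 174.08824922 133.01106405] ((577.96484375, 174.33352661132812), (29.04045295715332, 28.506011962890625)) 582
flange [569.66391474 173.5300603  105.09257103] ((577.2695922851562, 174.22573852539062), (59.05511474609375, 60.27162551879883)) 1333
s1 [430.28463571 194.31032207  61.27967551] ((430.8538513183594, 194.6743621826172), (28.722064971923828, 28.55646324157715)) 552
```

Run:
```python
from h import *
pick(430.3,194.5); e=read_state(); print(e["finger_gap"])
movel([431,380,240]); z=place(531.3,400.5)
```

```text
gap 28.520362736487787 [430.4673036  194.59362218  39.27843034] 34.35
28.228936486035103
place True [531.23523811 400.55356763 111.34769613] [-2.04078787 -0.42948009  9.52118074] 28.320022928560086 39.7917
```

Run:
```python
from h import *
open_gripper(); movel([531.3,400.5,240]); movep([440,300,320],R0)
P=pts(camera("wrist"))
for n,c,z0,z1 in(("placed1",(578,175),126,142),("placed2",(531,400.5),126,142),("flange2",(531,400.5),96,112)):
    q=near(P,c,45,z0,z1); print(n,q.mean(0),mid(q[:,:2])[:2],len(q))
T=pts(camera("top"))
for y in(-33,-155,-297): print(wheel(T,(624,y)))
look("side","end");
```

```text
placed1 [575.28723466 188.85340753 126.46800489] ((575.3392333984375, 188.8629913330078), (0.06971520930528641, 2.452049970626831)) 3
placed2 [529.40987159 399.40568086 132.73241038] ((530.7591552734375, 400.2181091308594), (28.831769943237305, 28.583040237426758)) 535
flange2 [523.26909326 396.52663377 105.1261226 ] ((529.3204956054688, 399.6071472167969), (58.094478607177734, 59.772029876708984)) 1201
((625.4383544921875, -33.68994140625), (25.186246871948242, 90.85185241699219), np.float64(-0.025029129513451213), 225)
((627.1743774414062, -158.19906616210938), (91.51631927490234, 25.968198776245117), np.float64(0.07239416350163697), 231)
((625.8414306640625, -297.8970947265625), (91.03209686279297, 25.505908966064453), np.float64(0.008352124819061132), 237)
```

View pics/end.png

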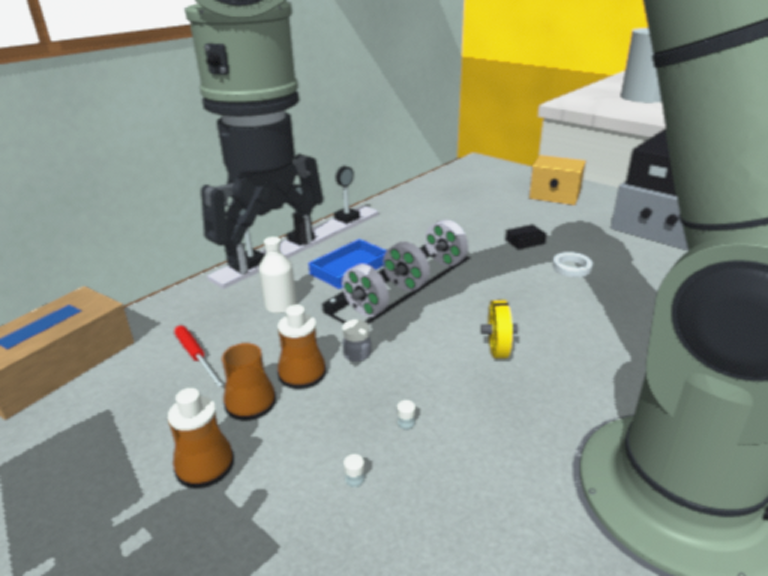

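The final side view shows both stoppers home in their flasks (188,410) and (297,328). The three wheels stand parked at (363,290), (403,268) and (446,243), and the other things are where they were.

```bash
python3 -c "
from h import *
print(read_state()['time']); finish_job()"
```

```text
42.225
the job is handed in; nothing more can be done
```

I parked all three filter wheels and set both stoppers home, then handed the job in at about 42 s. No verdict was reported.

**Wheels:** I pushed each wheel's rear rim with the closed fingers, because the open 85 mm gap is wider than the 64 mm over the stubs. Each rolled over the sill and dropped into the pocket.
- **Position:** the last top view put the centres at x 625–627, against a dock middle of about 624. The top camera read about 4 mm farther out in x than the wrist camera on the flasks.
- **Heading:** within about 0.07 rad of the dock.
- **Dots:** wheels a and b show theirs in the lower half in the side view. For wheel c I rely mainly on its 132 mm of rolling, about 145°.

**Stoppers:** one was knocked aside during the run, so I measured both again before grasping. The insertions ended at TCP heights of 111.35 and 111.37 mm, where about 111.3 meant fully home. The wrist view put the knob tops at about 133 mm and both stoppers about 1 mm from the flask axes.

**Checks that failed or disagreed:**
- The last wrist reading of the first stopper had only 3 points, probably because a finger hid it. It had measured well just after placing and looked home in the final side picture.
- One top-view check was spoiled by the arm blocking the camera, and I repeated it successfully.

I left the yellow wheel and the other things alone. They looked unmoved in the last picture.

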